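# Fish the lunchbox's inner box out of the gap beside the stove

## Robot

A 7-joint arm with a two-finger parallel gripper is mounted at the origin on the work surface. World frame = base frame: x ahead of the robot, y to its left, z up, the work surface at z = 0. Lengths are in mm, angles in rad, forces in N, time in s.
With the tool pointing down it reaches from about 350 to 900 mm from the base axis. Payload 19.9 kg.
Tool frame: the origin (TCP) lies between the finger pads; the fingertips stand 8 mm ahead of it and the grasp point (between the pads) lies 11 mm behind it (bot.tip_extent is the distance from the TCP to the fingertips, in mm); z points along the fingers, y is the line along which they close (so a half turn about z gives the same grasp; the last joint's range is limited). The gripper opens to 85 mm and grips with 20 to 120 N. Pads are 22 mm wide; open, the fingers measure 114 mm over their backs; the gripper's body (76 mm by 85 mm) begins 54 mm behind the grasp point. The pads swing forward as they close: fully open they stand 13 mm farther back than shut.
Start: joints at [1.079, 0.417, -0.01, 1.614, 0.005, 1.111, -0.053], TCP at [271.734, -562.817, 239.26] pointing down, gripper open.
Joint ranges: [-2.81, 2.81], [-0.39, 2.02], [-1.27, 1.25], [0.06, 2.57], [-1.19, 4.33], [0.19, 2], [-2.82, 2.82]. Speed limits (rad/s): [1.89, 1.89, 2.39, 2.39, 3.01, 3.01, 3.01].

## Interface

Orientations are given as a 3x3 rotation matrix whose columns are the frame's x, y, z axes.
In Python, from rig import bot gives the robot as it stands. The module is installed in compiled form; this text tells all that it offers.
- The arm moves only by the shell command python3 -m inch 'ROWS'. ROWS is JSON, a list of rows, each an object with "linear": the shift along the tool's x, y, z in mm, a list of three; "angular": the turn, a rotation vector about the tool's x, y, z in rad, a list of three; "fingers": the finger opening in mm, from 0 to 85.4. In form: [{"linear": [tx, ty, tz], "angular": [rx, ry, rz], "fingers": fingers}, ...]. A call has 1 to 10 rows; each row is the pose to reach, as a shift and turn from the pose commanded when the call began, along the tool's axes at that moment; what a row does not reach only later rows make up. A row lasts 1/8 s, in which the tool goes at most 62.5 mm and 10.7 degrees, less where a joint would pass 70% of its speed; a pose out of reach is approached as far as the arm can. A call with a gripper value outside its range is refused whole. The fingers move at their own pace and stop on an object; the grip force is fixed at half the most. Time passes only in rows, so rows that repeat a pose let the fingers close. It gives the time, the measured TCP pose, the force, the opening and the grip force at its end, in the units of the state.
- bot.observe(): the state, without advancing time (a new reading comes with each control period).
- bot.snapshot(name): name is "scene" or "top"; returns (picture, depth): 400x640x3 uint8, red, green, blue; 400x640 float32, mm along the optical axis (not along the pixel's ray), 0 where there is no reading.
- bot.camera_info(name): a dict with "fx", "fy", "cx", "cy" (pixels), "dist_coeffs" ([k1, k2, p1, p2, k3] as OpenCV has them; the pictures are not rectified), "T" (4x4, takes a point from camera to world coordinates). Camera axes: x right, y down, z forward; pixel columns grow to the right and rows downward; lengths in mm; the calibration is good to about 2 mm. A picture is of the moment at which its call begins. camera_info takes no time and is no camera call.
- bot.job_done(): hands the job in; it is judged then, once.
The state is a dict: "time": time; "q": joint angles; "joint_vel": joint speeds; "joint_torque": joint torques, N m; "ee_pos": TCP position; "orientation": TCP orientation; "contact_force": force on the tool from outside, world axes, zero at the start; "ft_torque": the same for the moment, N m; "width": finger opening in mm; "grasp_force": force on a finger pad.
Only numpy, scipy, OpenCV 4.12 (cv2) and the standard library are available. Lean on these libraries where they do the work, as an engineer would, in place of code of your own. Each camera call takes 0.05 s, during which the arm holds its last target. There are 200 camera calls.

## Task

One of the lunchbox's steel inner boxes has dropped into the gap between the spoon drawers and the stove: take the hooked rod from its stand, reach in under the wire rack and draw the box right out of the gap with the rod, keeping your fingers off the box until all of it is out. Then lay the rod back on its stand with the crook hanging down, and set the box flat in the lunchbox's empty compartment, under the half-open lid. Leave everything else standing where it is.

Things in the scene. Friction and masses are not known exactly. Their poses are not given: they have to be found in the camera images.
- gap: Fixed steel spoon-drawer unit and gas stove, both 170 mm high (burners 190), with an 80 mm wide gap between (x -40 to 40). Origin: counter, middle of the gap's open mouth; +y straight out of the gap, +x to the stove. Drawer unit: x -140 to -40, y -280 to 0 mm. Stove: x 40 to 400, y -600 to 0. Too tight for a gripper.
- gap_end (a point): On the counter at the gap's closed end, 274 mm in from the mouth. Axes as the gap.
- rack (a point): Underside of the first wire of the rack over the gap, 170 mm above the counter, 45 mm in from the mouth. Six steel wires 6 mm thick cross the gap every 45 mm from here to the closed end and bar it from above. Axes as the gap.
- cup: The dropped inner box, loose, about 0.12 kg: closed steel box 110 x 62 x 30 mm (x, y, z) with an upright grip fin centred on its lid, 50 mm long (x), 12 mm thick (y), z 30 to 62 mm. Origin: centre of underside. Same when turned by half a turn. It starts upright on the gap's floor, its length nearly along the gap, its near end 25 to 85 mm in.
- rod: The hooked rod, loose, about 0.13 kg. Origin: on the rod's axis, in the handle; x along the rod to the crook, z up as it hangs. Wooden handle 16 mm wide (y), 22 high (z), x -75 to 55 mm; then a bar 8 mm thick to x = 267, bent square down (-z). It starts on its stand, crook hanging down free; between the stand's posts the handle is free on both sides.
- rod_foot (a point): Lower end of the rod's foot: x = 267, z = -68 mm in the rod's frame. The foot's lowest 40 mm are a flat blade 28 mm wide (y), 6 mm thick (x). Axes as the rod.
- stand: Fixed wooden stand of the rod. Origin on the counter under the rod's seated origin; x along the seated rod towards the crook, z up. Base 300 x 50 x 10 mm (x -70 to +230). Two posts 8 mm thick at x = -42 (supports the handle, top 99 mm) and x = +195 (supports the bar, top 106 mm), each with a 30 mm wide slot (y) between two 14 mm high prongs.
- stand_seat (a point): Point on the stand where the rod's origin sits when it lies on the stand: 110 mm above the counter. Its x axis is the stand's.
- lunchbox: Fixed plastic lunchbox, origin on the counter under the middle compartment. x -67 to 87, y -120 to 120, z up to 34 mm. Three equal compartments side by side (centres x = 0, y = -78, 0, 78 mm), each 124 (x) x 73 mm inside, floor at z = 5 mm. Its lid, hinged at x = 85, z = 45 mm, is stuck half open and slopes at 58 degrees up and back towards -x, over all three.
- lid_edge (a point): Middle of the lid's free edge (lid 150 mm long, 240 wide, 8 to 12 thick), at x = 6, z = 172 mm in the lunchbox's frame; topmost 177. A tool pointing straight down into a compartment hits the lid; one leaning 30 to 45 degrees, its body towards the lunchbox's -x, fits.
- liner: Thin paper liner (110 x 60 x 1 mm, no thickness to speak of) on the floor of the empty compartment, which may be any of the three. Origin: centre of the compartment's floor, 5 mm above the counter; x along the compartment's length.
- cup_b: An inner box like the dropped one, already in its compartment, loose. Same frame.
- cup_c: An inner box like the dropped one, already in its compartment, loose. Same frame.
- katori: Bystander: steel bowl, 84 mm across, 40 mm high, origin centre of underside.
- jar: Bystander: green glass jar, 72 mm across, 105 mm high, origin centre of underside.
- tin: Bystander: metal tin, 60 mm across, 60 mm high, origin centre of underside.
- salt: Bystander: white salt pot, 60 mm across, 100 mm high, origin centre of underside.
- tumbler: Bystander: steel tumbler, 68 mm across, 85 mm high, origin centre of underside.
Things that resemble listed ones, but are neither listed nor needed, are in the scene too. What is shaped like the cup but red is not meant.

How it is judged (in metres and radians):
On the way:
1. the inner box is wholly out of the gap, upright on the counter (y of cup in the frame of gap above 0.054 m and height (world z) of cup below 0.01 m and angle between cup's own z axis and vertical below 0.2 rad), for 0.1 s.
At the end, for the whole second after the job is handed in: The inner box stands flat on the floor of the empty compartment (within 12 mm of its centre, level within 4 degrees, at rest); the rod lies in both slots of its stand, crook down, within 30 mm of its seat, at rest (horizontal distance between cup and liner below 0.012 m and z of cup in the frame of liner below 0.005 m and angle between cup's own z axis and vertical below 0.07 rad and angle between the x axis of cup and the x axis of liner, either way round below 0.12 rad and linear speed of cup below 0.02 m/s and distance between rod and stand_seat below 0.03 m and z of rod in the frame of stand_seat between -0.006 and 0.008 m and angle between the x axis of rod and the x axis of stand, either way round below 0.12 rad and angle between rod's own z axis and vertical below 0.35 rad and linear speed of rod below 0.03 m/s); the robot touches nothing.
It fails at once if the gripper or arm touches the inner box while any of it is still in the gap (y of cup in the frame of gap between -0.3 and 0.045 m and x of cup in the frame of gap between -0.06 and 0.06 m and contact force between any of the fingers, the arm and cup above 0.3 N).
It fails at once if the katori, jar, tin, salt pot or tumbler is moved more than 30 mm or tipped over (distance of any of katori, jar, tin, salt, tumbler from where it was at the start of the episode above 0.03 m or angle between any of katori, jar, tin, salt, tumbler's own z axis and vertical above 0.5 rad).
It fails at once if another inner box is moved more than 30 mm or tipped over (distance of any of cup_b, cup_c from where it was at the start of the episode above 0.03 m or angle between any of cup_b, cup_c's own z axis and vertical above 0.5 rad).
It also fails if it takes over 72 s, if anything falls off the work surface, if the arm or the gripper's body presses on something with over 40 N, if the wrist force passes 120 N, or if a joint passes its speed limit or range.

## Working session

There is one attempt and no reset: what is moved stays moved. The work goes in short steps, Python scripts to look and compute and a shell command to move; the robot and the scene stay as the last step left them, time stands still between calls to the robot, and variables do not carry over. Pictures are saved under pics/ and viewed, at most 10 in all, crops included, and the job is handed in when it is done.

```bash
mkdir -p pics
cat > h.py <<'E'
import numpy as np, cv2
from rig import bot
def snap(name,fn):
    p,d=bot.snapshot(name); cv2.imwrite('pics/'+fn+'.png',p[:,:,::-1]); np.savez('/tmp/'+fn,p=p,d=d); return p,d
def cloud(name,d):
    c=bot.camera_info(name); v,u=np.mgrid[0:400,0:640]
    K=np.array([[c['fx'],0,c['cx']],[0,c['fy'],c['cy']],[0,0,1]]); 
    n=cv2.undistortPoints(np.stack([u.ravel(),v.ravel()],1).astype(float)[:,None],K,np.array(c['dist_coeffs']))[:,0]
    P=np.c_[n,np.ones(len(n))]*d.reshape(-1,1)
    T=np.array(c['T']); return (P@T[:3,:3].T+T[:3,3]).reshape(400,640,3)
E
python3 - <<'E'
from h import *
for n in('scene','top'):
    p,d=snap(n,n+'0'); c=bot.camera_info(n); print(n,c)
s=bot.observe(); print(s['ee_pos'],s['orientation'],s['time'])
E
```

```text
scene {'fx': 384.77875985693095, 'fy': 384.77875985693095, 'cx': 320.3410962566512, 'cy': 203.03795151633366, 'dist_coeffs': array([0.02389414, 0.        , 0.        , 0.        , 0.        ]), 'T': array([[-9.94417917e-01,  6.18218314e-02, -8.55047851e-02,
         6.69381268e+02],
       [ 1.05251218e-01,  6.38255799e-01, -7.62595382e-01,
         8.85022904e+02],
       [ 7.42888188e-03, -7.67337993e-01, -6.41199825e-01,
         9.56097356e+02],
       [ 0.00000000e+00,  0.00000000e+00,  0.00000000e+00,
         1.00000000e+00]])}
top {'fx': 479.09029654873694, 'fy': 479.09029654873694, 'cx': 310.47867070293177, 'cy': 200.67325727985224, 'dist_coeffs': array([-0.02775198,  0.        ,  0.        ,  0.        ,  0.        ]), 'T': array([[-2.43345003e-02, -9.89466326e-01,  1.42703264e-01,
         3.49353462e+02],
       [-9.99688253e-01,  2.32869931e-02, -9.00623151e-03,
        -1.19655333e+02],
       [ 5.58823288e-03, -1.42877939e-01, -9.89724541e-01,
         1.69494313e+03],
       [ 0.00000000e+00,  0.00000000e+00,  0.00000000e+00,
         1.00000000e+00]])}
[ 271.61700024 -562.54803308  238.74053437] [[ 9.00534194e-01  4.34784883e-01 -5.19629904e-04]
 [ 4.34785192e-01 -9.00533657e-01  9.84947477e-04]
 [-3.97039434e-05 -1.11290627e-03 -9.99999380e-01]] 0.1
```

View pics/scene0.png

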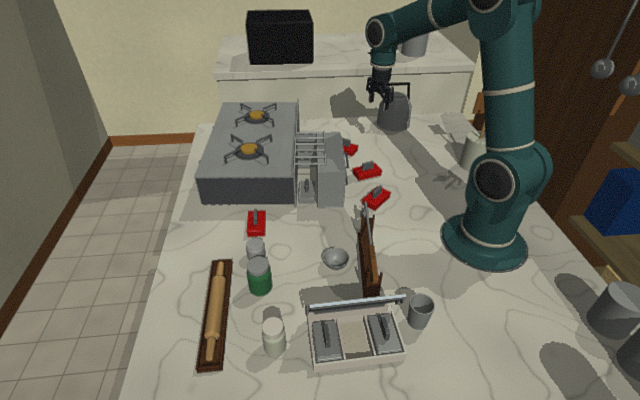

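View pics/top0.png

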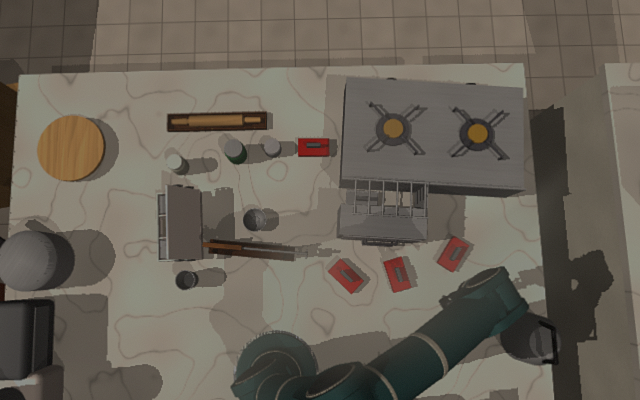

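The scene view shows the lunchbox at (355,335) with its middle compartment empty, the rod and stand at (367,255) with the crook towards the gap, and the gap mouth at (307,190). Next I build an orthographic height map from both depth images.

```bash
cat >> h.py <<'E'
def ortho(clouds,pics,x0,x1,y0,y1,r,zmin=-20,zmax=400):
    # rows: x decreasing downward ; cols: y decreasing rightwards
    H=np.full((int((x1-x0)/r),int((y1-y0)/r)),np.nan); C=np.zeros(H.shape+(3,),np.uint8)
    for P,p in zip(clouds,pics):
        P=P.reshape(-1,3);p=p.reshape(-1,3);i=((x1-P[:,0])/r).astype(int);j=((y1-P[:,1])/r).astype(int)
        m=(i>=0)&(i<H.shape[0])&(j>=0)&(j<H.shape[1])&(P[:,2]>zmin)&(P[:,2]<zmax)
        o=np.flatnonzero(m); o=o[np.argsort(P[o,2])]
        for k in o:
            a=(i[k],j[k])
            if not P[k,2]<H[a]: H[a]=P[k,2];C[a]=p[k]
    return H,C
E
python3 - <<'E'
from h import *
cl=[];ps=[]
for n in('scene','top'):
    z=np.load('/tmp/%s0.npz'%n); cl.append(cloud(n,z['d'])); ps.append(z['p'])
np.savez('/tmp/cl0',s=cl[0],t=cl[1])
H,C=ortho(cl,ps,250,750,-500,300,2)
g=np.clip(np.nan_to_num(H,nan=-20)+20,0,220)/220*255
im=cv2.applyColorMap(g.astype(np.uint8),cv2.COLORMAP_JET); im[np.isnan(H)]=0
im=cv2.resize(im,None,fx=2,fy=2,interpolation=0)
for k in range(0,800,100):
    cv2.putText(im,str(300-k),(k,10),0,.35,(255,255,255)); cv2.line(im,(k,0),(k,499),(90,90,90),1)
for k in range(0,500,50):
    cv2.putText(im,str(750-k),(0,k),0,.35,(255,255,255)); cv2.line(im,(0,k),(799,k),(90,90,90),1)
cv2.imwrite('pics/h0.png',im)
E
```

```text
(no output)
```

View pics/h0.png

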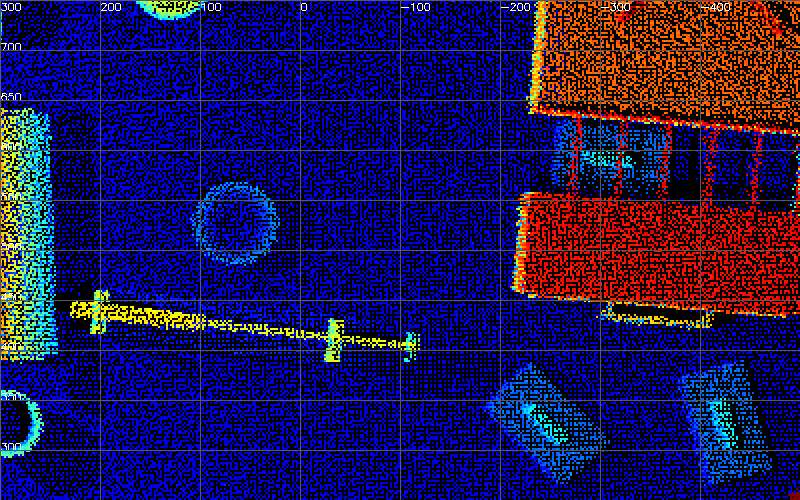

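The height map shows:
- The gap mouth at about (600,-231), with its axis turned about 0.095 rad.
- The box near (591,-308), with its fin visible.
- The rod running from (442,230) to (405,-110).
- The liner compartment hidden under the lid.

Now I fit these numerically.

Run:
```python
from h import *
z=np.load('/tmp/cl0.npz'); 
def med(P): 
    return P
for nm in 's','t':
    P=z[nm].reshape(-1,3); print('==',nm)
    fl=P[(P[:,0]>450)&(P[:,0]<700)&(P[:,1]>-150)&(P[:,1]<0)]; print('floor z',np.median(fl[:,2]))
    Z=P[:,2];X=P[:,0];Y=P[:,1]
    def edge(m,axis,bins,ax2,q,lbl):
        # extreme of coordinate 'axis' in bins along ax2
        a=[];b=[]
        for lo in bins:
            k=m&(P[:,ax2]>lo)&(P[:,ax2]<lo+10)
            if k.sum()>4: a.append(lo+5); b.append(np.percentile(P[k,axis],q))
        if len(a)<3: print(lbl,'few');return
        f=np.polyfit(a,b,1); r=np.array(b)-np.polyval(f,a); k=abs(r)<3; f=np.polyfit(np.array(a)[k],np.array(b)[k],1); print(lbl,'slope %.4f icpt %.1f std %.1f n%d'%(f[0],f[1],r[k].std(),k.sum()))
    top=(Z>164)&(Z<176)
    edge(top&(X>630)&(X<750),0,range(-420,-250,10),1,1,'stove inner x(y)')
    edge(top&(X>440)&(X<540),0,range(-480,-240,10),1,1,'drawer outer x(y)')
    edge(top&(X>440)&(X<570),1,range(470,550,10),0,99,'drawer front y(x)')
    edge(top&(X>640)&(X<760)&(Y>-300),1,range(650,750,10),0,99,'stove front y(x)')
    # cup
    b=(X>555)&(X<635)&(Y<-235)&(Y>-400)
    k=b&(Z>22)&(Z<40); f=b&(Z>48)&(Z<75)
    print('lid',k.sum(),P[k].mean(0) if k.any() else '', 'fin',f.sum(), np.median(P[f],0), P[f].min(0),P[f].max(0))
    if k.sum()>20: print(cv2.minAreaRect(P[k][:,:2].astype(np.float32)), np.percentile(P[k][:,1],[2,98]),np.percentile(P[k][:,0],[2,98]))
    if f.sum()>5: print(cv2.minAreaRect(P[f][:,:2].astype(np.float32)))
    # rod
    k=(X>390)&(X<460)&(Y>-120)&(Y<240)
    bar=k&(Z>105)&(Z<120)&(Y<85)&(Y>-25); hd=k&(Z>105)&(Z<130)&(Y>115)&(Y<190)
    for l,m in(('bar',bar),('handle',hd)):
        if m.sum()>10: print(l,m.sum(),np.polyfit(Y[m],X[m],1),'z',np.percentile(Z[m],[5,50,95]),np.percentile(Y[m],[0,100]))
    m=k&(Z>100)&(Z<125); print('rod y ext',np.percentile(Y[m],[0,.5,99.5,100]))
    for lo,hi in((-45,-20),(190,215)):
        m=k&(Z>60)&(Z<125)&(Y>lo)&(Y<hi); 
        Q=P[m]; c=np.polyfit([-33,202],[413,440],1); d=Q[:,0]-np.polyval(c,Q[:,1]); Q=Q[abs(d)>9]; print('post',len(Q),np.median(Q,0),Q.min(0),Q.max(0))
    m=k&(Y<-95)&(Z>20);print('crook',m.sum(),P[m].min(0),P[m].max(0))
    # lunchbox
    m=(X>380)&(X<660)&(Y>235)&(Y<420)&(Z>150)&(Z<185); print('lid top',P[m].min(0),P[m].max(0),np.median(P[m],0))
```

```text
== s
floor z -1.7085845663717691
stove inner x(y) slope -0.0250 icpt 625.0 std 1.2 n3
drawer outer x(y) slope 0.0721 icpt 475.5 std 1.2 n22
drawer front y(x) slope 0.0377 icpt 315.1 std 0.3 n8
stove front y(x) few
lid 259 [ 592.52522421 -301.01068059   27.86870154] fin 47 [ 591.67665384 -301.66139812   59.72071483] [ 556.71579884 -335.0344609    48.14577556] [ 632.23989473 -235.01498404   74.80742256]
((595.8934326171875, -310.3556823730469), (114.80905151367188, 69.40457916259766), 84.68189239501953) [-363.79852444 -253.30555275] [559.49905732 633.59734538]
((598.091796875, -277.8896179199219), (57.69401931762695, 104.26993560791016), 15.024548530578613)
bar 63 [1.14354146e-01 4.15391272e+02] z [108.81647106 111.750952   115.15328386] [-24.82480584  84.91722994]
handle 123 [1.12314189e-01 4.16585723e+02] z [109.94887409 119.46410363 122.01184724] [115.22404785 189.88428506]
rod y ext [-113.56709838 -110.73971708  228.78190667  229.69521019]
post 83 [401.21638881 -30.78211653  90.40997553] [390.31471682 -40.79795974  60.53725467] [430.25569142 -24.55073565 122.48130678]
post 101 [429
[... 1076 characters left out ...]
24] [-23.35608783  84.97347031]
handle 112 [1.21363491e-01 4.15107836e+02] z [116.2495326  121.81630025 126.88125765] [115.61807593 188.46374303]
rod y ext [-118.3942911  -115.68336879  222.06365126  226.16233958]
post 22 [402.91977597 -38.12088773 110.4157849 ] [392.68338764 -43.4364318   63.67097854] [428.61761112 -32.31212885 124.66606058]
post 39 [428.38721854 195.78650389 100.55188441] [417.75398552 190.84857078  61.27581133] [458.01272043 204.6615009  120.98409578]
crook 32 [ 391.89037529 -118.60757366   77.8420578 ] [415.13990526 -95.39413362 124.12449936]
lid top [393.30714226 302.02676927 150.06844774] [633.70330845 335.77275075 184.03505154] [512.36974672 319.16236145 166.41514542]
```

```bash
cat >> h.py <<'E'
from scipy.spatial.transform import Rotation as Ro
def down(ydir,lean=0):
    """tool y along ydir (deg, world), pointing down; lean rad: tool turned about its own y (+: z axis towards +tool x)"""
    a=np.radians(ydir); y=np.array([np.cos(a),np.sin(a),0]); z=np.array([0,0,-1.]); x=np.cross(y,z)
    return np.c_[x,y,z]@Ro.from_euler('y',lean).as_matrix()
def go(p,R=None):
    s=bot.observe(); R0=np.array(s['orientation']); R=R0 if R is None else R
    print('t',s['time'],'pos',np.round(s['ee_pos'],1),'q',np.round(s['q'],2),'w',round(float(s['width']),1))
    print('LIN',np.round(R0.T@(np.array(p)-s['ee_pos']),1),'ANG',np.round(Ro.from_matrix(R0.T@R).as_rotvec(),4))
E
python3 - <<'E'
from h import *
go([434.5,162,180],down(-6.5))
z=np.load('/tmp/cl0.npz')
for n in 's','t':
    P=z[n].reshape(-1,3); X,Y,Z=P.T
    for lo in range(470,545,20):
        k=(X>lo)&(X<lo+20)&(Y<-150)&(Y>-300)&(Z>164)&(Z<176); print(n,lo+10,np.percentile(Y[k],98))
    k=(X>645)&(X<655)&(Y<-150)&(Y>-300)&(Z>160)&(Z<176);print('stove',np.percentile(Y[k],98))
E
```

```text
t 0.1 pos [ 271.6 -562.5  238.7] q [ 1.08  0.42 -0.01  1.61  0.    1.11 -0.05] w 85.5
LIN [ 461.7 -581.6   59.4] ANG [-1.0000e-03 -5.0000e-04 -1.0076e+00]
s 480 -217.08506561539224
s 500 -217.57729395955369
s 520 -222.26381428334622
s 540 -222.7677349915871Traceback (most recent call last):
  File "<stdin>", line 8, in <module>
    return _quantile_unchecked(
        a, q, axis, out, overwrite_input, method, keepdims, weights)
    return _ureduce(a,
                    func=_quantile_ureduce_func,
    ...<5 lines>...
                    overwrite_input=overwrite_input,
                    method=method)
    r = func(a, **kwargs)
    result = _quantile(arr,
                       quantiles=q,
    ...<2 lines>...
                       out=out,
                       weights=wgt)
    slices_having_nans = np.isnan(arr[-1, ...])
                                  ~~~^^^^^^^^^
IndexError: index -1 is out of bounds for axis 0 with size 0
```

```bash
R='{"linear":[462,-582,59],"angular":[0,0,-1.0076],"fingers":60}'; python3 -m inch '[{"linear":[462,-582,40],"angular":[0,0,-1.0076],"fingers":60},{"linear":[462,-582,40],"angular":[0,0,-1.0076],"fingers":60},{"linear":[462,-582,40],"angular":[0,0,-1.0076],"fingers":60},{"linear":[462,-582,40],"angular":[0,0,-1.0076],"fingers":60},{"linear":[462,-582,40],"angular":[0,0,-1.0076],"fingers":60},{"linear":[462,-582,40],"angular":[0,0,-1.0076],"fingers":60},{"linear":[462,-582,40],"angular":[0,0,-1.0076],"fingers":60},{"linear":[462,-582,40],"angular":[0,0,-1.0076],"fingers":60},{"linear":[462,-582,40],"angular":[0,0,-1.0076],"fingers":60},{"linear":[462,-582,40],"angular":[0,0,-1.0076],"fingers":60}]'
python3 - <<'E'
from h import *
go([434.5,162,175],down(-6.5))
E
```

```text
time: 1.35
ee_pos: [408.7, 47.9, 205.8]
orientation: [[0.114, 0.994, 0.001], [0.994, -0.114, -0.0], [-0.0, 0.001, -1.0]]
contact_force: [2.4, -1.0, -0.4]
width: 60.0
grasp_force: 0.0
t 1.35 pos [408.7  47.9 205.8] q [ 0.45  0.11 -0.67  2.13  0.08  0.93 -0.38] w 60.0
LIN [116.3  12.7  30.8] ANG [ 0.0006  0.0002 -0.0004]
```

```bash
python3 -m inch '[{"linear":[116,12.5,31],"angular":[0,0,0],"fingers":60},{"linear":[116,12.5,31],"angular":[0,0,0],"fingers":60},{"linear":[116,12.5,31],"angular":[0,0,0],"fingers":60},{"linear":[116,12.5,108],"angular":[0,0,0],"fingers":60},{"linear":[116,12.5,108],"angular":[0,0,0],"fingers":60},{"linear":[116,12.5,108],"angular":[0,0,0],"fingers":60}]'
python3 - <<'E'
from h import *
go([434.5,162,98],down(-6.5))
p,d=snap('scene','scene1'); c=p[200:330,300:440]; cv2.imwrite('pics/c1.png',cv2.resize(c,None,fx=5,fy=4.5)[:,:,::-1])
E
```

```text
time: 2.1
ee_pos: [434.0, 159.7, 98.0]
orientation: [[0.113, 0.994, -0.001], [0.994, -0.113, -0.0], [-0.0, -0.001, -1.0]]
contact_force: [-0.3, 0.0, 1.7]
width: 60.1
grasp_force: 0.0
t 2.1 pos [434.  159.7  98. ] q [ 0.15  0.41 -0.67  2.11  0.38  0.74 -0.87] w 60.1
LIN [ 2.4  0.2 -0. ] ANG [-0.0014  0.0004 -0.0001]
```

View pics/c1.png

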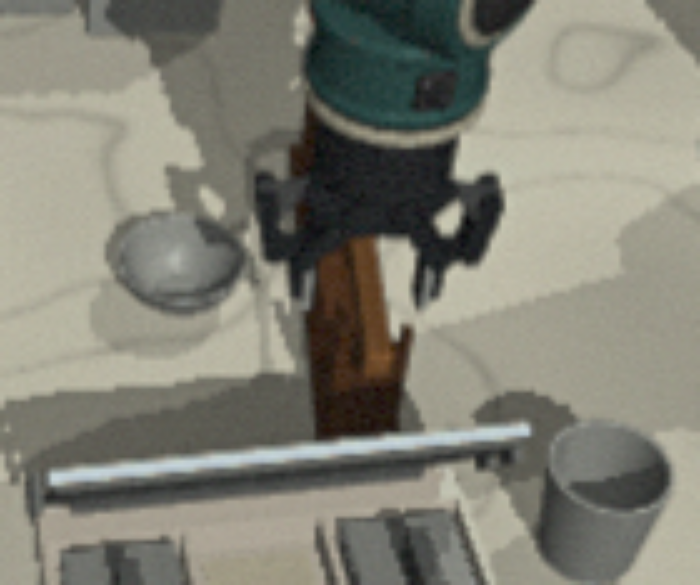

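The fingers straddle the handle, which sits at (365,300) in the crop, and they're clear of the stand's post. Next I close and lift.

```bash
python3 -m inch '[{"linear":[2,0,0],"angular":[0,0,0],"fingers":10},{"linear":[2,0,0],"angular":[0,0,0],"fingers":8},{"linear":[2,0,0],"angular":[0,0,0],"fingers":8},{"linear":[2,0,0],"angular":[0,0,0],"fingers":8},{"linear":[2,0,0],"angular":[0,0,0],"fingers":8},{"linear":[2,0,-20],"angular":[0,0,0],"fingers":8},{"linear":[2,0,-40],"angular":[0,0,0],"fingers":8},{"linear":[2,0,-60],"angular":[0,0,0],"fingers":8},{"linear":[2,0,-80],"angular":[0,0,0],"fingers":8},{"linear":[2,0,-80],"angular":[0,0,0],"fingers":8}]'
python3 - <<'E'
from h import *
s=bot.observe(); print(s['grasp_force'])
go([600,0,178])
out=[]
for n in('scene','top'):
    p,d=snap(n,n+'2'); P=cloud(n,d).reshape(-1,3); X,Y,Z=P.T
    k=(X>380)&(X<470)&(Z>165)&(Z<205)&(Y<90)&(Y>-140)&(abs(X-416-.114*Y)<14)
    print(n,k.sum(),np.polyfit(Y[k],X[k],1),np.polyfit(Y[k],Z[k],1),Y[k].min())
    k=(Y<-95)&(Y>-140)&(Z>90)&(abs(X-404)<30)&(Z<205); print('foot',P[k].min(0),P[k].max(0))
E
```

```text
time: 3.4
ee_pos: [435.0, 162.0, 178.9]
orientation: [[0.113, 0.994, 0.002], [0.994, -0.113, 0.0], [0.0, 0.002, -1.0]]
contact_force: [0.3, -0.4, -1.8]
width: 15.1
grasp_force: 58.7
58.73446226119995
t 3.4 pos [435.  162.  178.9] q [ 0.23  0.28 -0.74  2.04  0.24  0.9  -0.76] w 15.1
LIN [-142.2  182.3    1.3] ANG [0. 0. 0.]Traceback (most recent call last):
  File "<stdin>", line 8, in <module>
    raise TypeError("expected non-empty vector for x")
TypeError: expected non-empty vector for x
```

Run:
```python
from h import *
p,d=snap('top','top2'); z=np.load('/tmp/scene2.npz')
for n,dd in(('scene',z['d']),('top',d)):
    P=cloud(n,dd).reshape(-1,3); X,Y,Z=P.T
    for lo in range(-140,120,20):
        k=(X>380)&(X<470)&(Z>110)&(Z<240)&(Y>lo)&(Y<lo+20)
        if k.sum()>2: print(n,lo,k.sum(),np.round(np.median(P[k],0),1),np.round(P[k].min(0)),np.round(P[k].max(0)))
```

```text
scene -120 15 [ 415.7 -110.3  135.3] [ 408. -116.  121.] [ 418. -104.  162.]
scene -40 5 [428.7 -33.9 118.8] [425. -37. 115.] [429. -30. 121.]
top -120 31 [ 404.4 -112.4  187.5] [ 390. -119.  125.] [ 418. -103.  200.]
top -100 16 [408.  -88.9 193. ] [ 405. -100.  187.] [412. -81. 198.]
top -80 16 [408.9 -71.7 192.2] [405. -78. 186.] [412. -62. 199.]
top -60 22 [412.3 -47.  192.5] [409. -60. 114.] [428. -41. 202.]
top -40 24 [412.6 -34.4 185.8] [389. -40. 111.] [429. -22. 199.]
top -20 19 [416.3 -10.  192.3] [413. -19. 185.] [420.  -0. 199.]
top 0 15 [419.6  12.  192.9] [417.   0. 188.] [423.  19. 200.]
top 20 16 [420.4  28.2 195. ] [417.  22. 183.] [424.  37. 202.]
top 40 19 [423.9  49.8 193.2] [420.  40. 185.] [428.  59. 198.]
top 60 14 [424.6  68.2 192.9] [421.  61. 186.] [428.  78. 200.]
top 80 25 [427.7  93.2 195.4] [422.  80. 190.] [434.  99. 207.]
top 100 35 [431.2 110.  201.6] [422. 101. 187.] [438. 120. 207.]
```

Run:
```python
from h import *
go([621,72,178.9],down(-4.26))
```

```text
t 3.5 pos [434.3 161.7 177.4] q [ 0.23  0.28 -0.74  2.04  0.24  0.9  -0.76] w 15.5
LIN [-67.9 195.7  -1.5] ANG [ 0.0001  0.0002 -0.0393]
```

```bash
python3 -m inch '[{"linear":[-20,56,0],"angular":[0,0,-0.0393],"fingers":8},{"linear":[-40,112,0],"angular":[0,0,-0.0393],"fingers":8},{"linear":[-55,155,0],"angular":[0,0,-0.0393],"fingers":8},{"linear":[-68,195.7,0],"angular":[0,0,-0.0393],"fingers":8},{"linear":[-68,195.7,25],"angular":[0,0,-0.0393],"fingers":8},{"linear":[-68,195.7,46],"angular":[0,0,-0.0393],"fingers":8},{"linear":[-68,195.7,46],"angular":[0,0,-0.0393],"fingers":8}]'
python3 - <<'E'
from h import *
go([607.5,-117,131],down(-4.26))
for n in('top','scene'):
    p,d=snap(n,n+'3'); P=cloud(n,d).reshape(-1,3); X,Y,Z=P.T
    for lo in range(-225,20,25):
        k=(X>570)&(X<660)&(Z>70)&(Z<160)&(Y>lo)&(Y<lo+25)
        if k.sum()>2: print(n,lo,k.sum(),np.round(np.median(P[k],0),1),np.round(P[k].min(0)),np.round(P[k].max(0)))
E
```

```text
time: 4.38
ee_pos: [619.7, 72.4, 129.6]
orientation: [[0.073, 0.997, -0.004], [0.997, -0.073, -0.0], [-0.0, -0.004, -1.0]]
contact_force: [-0.0, -0.0, -1.6]
width: 15.1
grasp_force: 58.9
t 4.375 pos [619.7  72.4 129.6] q [ 0.27  0.61 -0.61  1.69  0.41  0.97 -0.55] w 15.1
LIN [-189.8    1.7   -1.3] ANG [-0.0037  0.0004  0.0011]
top -225 21 [ 596.8 -205.2  117.2] [ 587. -209.   76.] [ 612. -202.  147.]
top -200 16 [ 601.8 -187.   144.8] [ 599. -199.  141.] [ 604. -176.  150.]
top -175 18 [ 603.5 -160.9  144.9] [ 601. -172.  138.] [ 609. -153.  151.]
top -150 21 [ 604.9 -139.6  144.2] [ 601. -150.  136.] [ 609. -126.  154.]
top -125 16 [ 607.2 -111.7  146.9] [ 604. -123.  140.] [ 610. -100.  154.]
top -100 21 [609.4 -87.1 144.9] [605. -97. 139.] [613. -77. 152.]
top -75 17 [610.9 -64.2 145.6] [606. -74. 140.] [613. -51. 151.]
top -50 18 [613.4 -34.7 145.1] [609. -48. 139.] [618. -25. 149.]
top -25 20 [614.6 -15.  145.7] [611. -25. 138.] [619.  -1. 153.]
top 0 6 [618.5   4.7 146.5] [614.   1. 140.] [623.   7. 154.]
```

```bash
python3 -m inch '[{"linear":[-45,1.7,-1],"angular":[0,0,0],"fingers":8},{"linear":[-90,1.7,-1],"angular":[0,0,0],"fingers":8},{"linear":[-135,1.7,-1],"angular":[0,0,0],"fingers":8},{"linear":[-175,1.7,-1],"angular":[0,0,0],"fingers":8},{"linear":[-190,1.7,-1],"angular":[0,0,0],"fingers":8},{"linear":[-190,1.7,-1],"angular":[0,0,0],"fingers":8}]'
python3 - <<'E'
from h import *
go([607.5,-117,64],down(-4.26))
for n in('top','scene'):
    p,d=snap(n,n+'4'); P=cloud(n,d).reshape(-1,3); X,Y,Z=P.T
    for lo in range(-400,-220,20):
        k=(X>570)&(X<625)&(Z>70)&(Z<162)&(Y>lo)&(Y<lo+20)
        if k.sum()>2: print(n,lo,k.sum(),np.round(np.median(P[k],0),1),np.round(P[k].min(0)),np.round(P[k].max(0)))
E
```

```text
time: 5.22
ee_pos: [609.0, -117.9, 133.4]
orientation: [[0.075, 0.997, 0.001], [0.997, -0.075, -0.0], [-0.0, 0.001, -1.0]]
contact_force: [0.4, -0.1, -1.5]
width: 15.4
grasp_force: 58.9
t 5.225 pos [ 609.  -117.9  133.4] q [ 0.57  0.59 -0.59  1.7   0.39  0.97 -0.24] w 15.4
LIN [ 0.8 -1.6 69.4] ANG [ 0.0009  0.0002 -0.001 ]
top -400 41 [ 588.2 -393.   119.6] [ 576. -399.   70.] [ 625. -381.  153.]
top -380 11 [ 591.3 -366.   147.2] [ 588. -379.  143.] [ 596. -362.  155.]
top -360 18 [ 592.2 -350.5  148.7] [ 589. -359.  143.] [ 596. -342.  153.]
top -340 10 [ 594.8 -332.7  146.6] [ 593. -339.  144.] [ 597. -322.  151.]
top -320 14 [ 595.7 -308.9  150.4] [ 593. -320.  144.] [ 601. -300.  156.]
top -300 17 [ 596.6 -290.4  149.5] [ 593. -299.  143.] [ 601. -283.  155.]
top -280 12 [ 599.1 -268.4  150.7] [ 597. -278.  138.] [ 603. -260.  153.]
top -260 14 [ 600.7 -247.5  147.3] [ 597. -258.  144.] [ 606. -241.  157.]
top -240 18 [ 601.9 -229.4  147.3] [ 598. -238.  141.] [ 606. -221.  157.]
```

```bash
python3 -m inch '[{"linear":[0,-1,20],"angular":[0,0,0],"fingers":8},{"linear":[0,-1,40],"angular":[0,0,0],"fingers":8},{"linear":[0,-1,58],"angular":[0,0,0],"fingers":8},{"linear":[0,-1,68],"angular":[0,0,0],"fingers":8},{"linear":[0,-1,68],"angular":[0,0,0],"fingers":8}]'
python3 - <<'E'
from h import *
go([607.5,-117,64],down(-4.26))
p,d=snap('top','top5'); P=cloud('top',d); X,Y,Z=np.moveaxis(P,2,0)
cv2.imwrite('pics/c5.png',cv2.resize(p[165:245,310:440],None,fx=6,fy=6,interpolation=2)[:,:,::-1])
E
```

```text
time: 5.95
ee_pos: [607.5, -117.1, 63.8]
orientation: [[0.074, 0.997, -0.001], [0.997, -0.074, 0.0], [0.0, -0.001, -1.0]]
contact_force: [0.2, 0.0, -0.7]
width: 15.2
grasp_force: 58.8
t 5.95 pos [ 607.5 -117.1   63.8] q [ 0.54  0.68 -0.54  1.74  0.45  0.85 -0.28] w 15.2
LIN [ 0.1  0.  -0.2] ANG [-0.0013 -0.0004  0.0004]
```

View pics/c5.png

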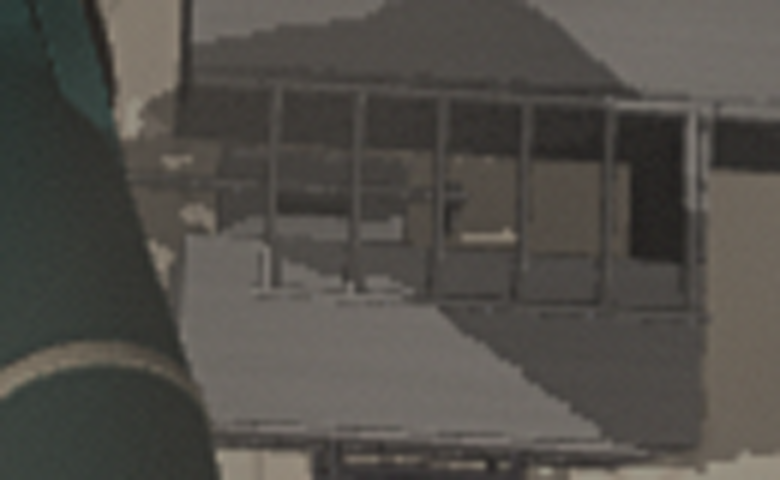

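The blade at (450,210) in the crop sits beyond the box's far end at about 405, so it is behind the box. Next I draw it out.

```bash
python3 -m inch '[{"linear":[18,0,0],"angular":[0,0,0],"fingers":8},{"linear":[36,0,0],"angular":[0,0,0],"fingers":8},{"linear":[54,0,0],"angular":[0,0,0],"fingers":8},{"linear":[72,0,0],"angular":[0,0,0],"fingers":8},{"linear":[90,0,0],"angular":[0,0,0],"fingers":8},{"linear":[108,0,0],"angular":[0,0,0],"fingers":8},{"linear":[126,0,0],"angular":[0,0,0],"fingers":8},{"linear":[144,0,0],"angular":[0,0,0],"fingers":8},{"linear":[144,0,0],"angular":[0,0,0],"fingers":8}]'
python3 - <<'E'
from h import *
go([624,102,64],down(-4.26))
for n in('top','scene'):
    p,d=snap(n,n+'6'); P=cloud(n,d).reshape(-1,3); X,Y,Z=P.T
    for lo in range(-340,-90,20):
        k=(X>560)&(X<632)&(Z>20)&(Z<90)&(Y>lo)&(Y<lo+20)
        if k.sum()>2: print(n,lo,k.sum(),np.round(np.median(P[k],0),1),np.round(P[k].min(0)),np.round(P[k].max(0)))
E
```

```text
time: 7.12
ee_pos: [618.4, 28.4, 64.7]
orientation: [[0.072, 0.997, 0.0], [0.997, -0.072, 0.001], [0.001, -0.0, -1.0]]
contact_force: [0.4, 0.0, -2.2]
width: 15.2
grasp_force: 58.9
t 7.125 pos [618.4  28.4  64.7] q [ 0.31  0.68 -0.55  1.74  0.45  0.85 -0.52] w 15.2
LIN [73.8  0.3  0.8] ANG [-0.0001 -0.001   0.0025]
top -340 16 [ 631.3 -331.1   51.6] [ 629. -339.   23.] [ 632. -321.   89.]
top -320 4 [ 631.8 -316.9   54.7] [ 631. -319.   22.] [ 632. -314.   82.]
top -260 41 [ 597.6 -246.1   34.3] [ 579. -253.   21.] [ 625. -240.   87.]
top -240 103 [ 596.4 -228.9   32.7] [ 564. -240.   23.] [ 626. -220.   84.]
top -220 99 [ 596.6 -210.1   33.2] [ 566. -219.   22.] [ 630. -201.   84.]
top -200 105 [ 594.2 -190.2   34.3] [ 567. -200.   21.] [ 630. -181.   86.]
top -180 108 [ 596.3 -170.1   34.7] [ 570. -180.   23.] [ 630. -161.   85.]
top -160 103 [ 601.8 -150.4   32.2] [ 570. -159.   21.] [ 631. -140.   85.]
top -140 44 [ 602.6 -133.5   31.9] [ 571. -140.   20.] [ 631. -123.   86.]
top -120 15 [ 609.5 -112.9   81.7] [ 605. -120.   73.] [ 614. -103.   88.]
top -100 12 [611.  -90.9  81.3] [609. -99.  75.] [614. -82.  87.]
```

```bash
python3 -m inch '[{"linear":[18,0,0],"angular":[0,0,0],"fingers":8},{"linear":[36,0,0],"angular":[0,0,0],"fingers":8},{"linear":[54,0,0],"angular":[0,0,0],"fingers":8},{"linear":[72,0,0],"angular":[0,0,0],"fingers":8},{"linear":[84,0,0],"angular":[0,0,0],"fingers":8},{"linear":[84,0,0],"angular":[0,0,0],"fingers":8},{"linear":[76,0,0],"angular":[0,0,0],"fingers":8},{"linear":[76,0,0],"angular":[0,0,0],"fingers":8}]'
python3 - <<'E'
from h import *
go([624,102,160],down(-4.26))
p,d=snap('top','top7'); P=cloud('top',d).reshape(-1,3); X,Y,Z=P.T
k=(X>540)&(X<650)&(Z>22)&(Z<40)&(Y>-225)&(Y<0); print(cv2.minAreaRect(P[k][:,:2].astype(np.float32)),np.percentile(P[k],[1,99],axis=0))
p,d=snap('scene','scene7')
E
```

```text
time: 8.22
ee_pos: [624.2, 100.1, 64.6]
orientation: [[0.076, 0.997, -0.0], [0.997, -0.076, -0.001], [-0.001, -0.0, -1.0]]
contact_force: [-0.1, 0.4, -2.1]
width: 15.0
grasp_force: 59.0
t 8.225 pos [624.2 100.1  64.6] q [ 0.19  0.7  -0.55  1.7   0.46  0.87 -0.63] w 15.0
LIN [  1.8  -0.3 -95.4] ANG [-0.0002  0.0008 -0.0018]
((605.3880004882812, -115.2673110961914), (129.0558624267578, 65.2701644897461), 85.56555938720703) [[ 573.31248565 -162.01353509   22.3199663 ]
 [ 640.00593708  -52.47813328   39.26736423]]
```

View pics/scene7.png

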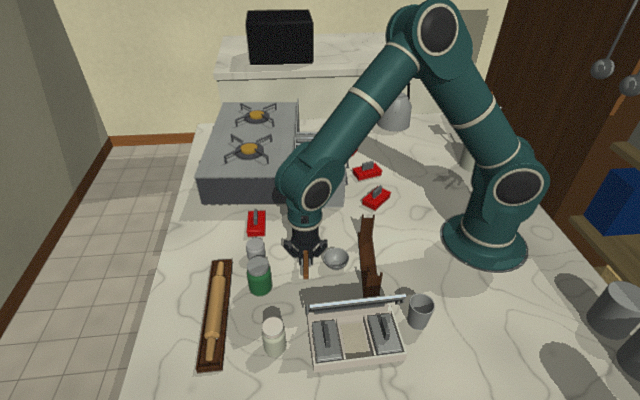

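The box is out of the gap at y -162 to -52 and hidden behind the arm; everything else still stands. Next I back the foot off, lift, and return to above the stand.

```bash
python3 -m inch '[{"linear":[-12,0,0],"angular":[0,0,0],"fingers":8},{"linear":[-12,0,0],"angular":[0,0,0],"fingers":8},{"linear":[-12,0,-50],"angular":[0,0,0],"fingers":8},{"linear":[-12,0,-100],"angular":[0,0,0],"fingers":8},{"linear":[-12,0,-118],"angular":[0,0,0],"fingers":8},{"linear":[-12,0,-118],"angular":[0,0,0],"fingers":8}]'
python3 - <<'E'
from h import *
go([434.5,162,180],down(-6.5))
E
```

```text
time: 9.07
ee_pos: [623.5, 90.0, 183.3]
orientation: [[0.074, 0.997, 0.001], [0.997, -0.074, -0.0], [0.0, 0.001, -1.0]]
contact_force: [-0.4, 0.0, -2.6]
width: 15.5
grasp_force: 59.1
t 9.075 pos [623.5  90.  183.3] q [ 0.26  0.56 -0.62  1.64  0.36  1.06 -0.55] w 15.5
LIN [  57.8 -193.9    3. ] ANG [ 0.0015 -0.0001  0.0391]
```

```bash
python3 -m inch '[{"linear":[17,-58,0],"angular":[0,0,0.0391],"fingers":8},{"linear":[34,-116,0],"angular":[0,0,0.0391],"fingers":8},{"linear":[50,-165,0],"angular":[0,0,0.0391],"fingers":8},{"linear":[58,-194,1],"angular":[0,0,0.0391],"fingers":8},{"linear":[58,-194,1],"angular":[0,0,0.0391],"fingers":8}]'
python3 - <<'E'
from h import *
go([434.5,162,98.5],down(-6.5))
p,d=snap('top','top8'); P=cloud('top',d).reshape(-1,3); X,Y,Z=P.T
k=(Z>170)&(Z<210)&(X>380)&(X<450)&(Y<80)&(Y>-95); print('bar',np.polyfit(Y[k],X[k],1),np.polyfit(Y[k],Z[k],1))
k=(Z>90)&(Z<210)&(X>380)&(X<450)&(Y<-95)&(Y>-150); print(P[k].min(0),P[k].max(0))
k=(X>540)&(X<660)&(Z>22)&(Z<40)&(Y>-205)&(Y<0); print(k.sum(),cv2.minAreaRect(P[k][:,:2].astype(np.float32)),np.percentile(P[k],[1,99],axis=0))
k=(X>540)&(X<660)&(Z>50)&(Z<75)&(Y>-205)&(Y<0); print(k.sum(),cv2.minAreaRect(P[k][:,:2].astype(np.float32)),P[k].mean(0))
cv2.imwrite('pics/top8.png',p[:,:,::-1])
E
```

```text
time: 9.7
ee_pos: [431.9, 162.5, 180.5]
orientation: [[0.111, 0.994, -0.002], [0.994, -0.111, -0.001], [-0.001, -0.002, -1.0]]
contact_force: [0.4, 0.4, -1.1]
width: 15.0
grasp_force: 59.1
t 9.7 pos [431.9 162.5 180.5] q [ 0.22  0.27 -0.73  2.04  0.23  0.91 -0.75] w 15.0
LIN [-0.1  2.8 82. ] ANG [-0.0019  0.0012  0.0023]
bar [1.13656283e-01 4.15289252e+02] [-1.65902288e-03  1.95358807e+02]
[ 389.69047063 -118.73452808  142.87189297] [415.00206564 -96.71026733 202.35545664]
501 ((606.0891723632812, -106.40238952636719), (111.9592514038086, 64.28668975830078), 85.8499984741211) [[ 573.44652555 -161.86573631   22.82330693]
 [ 639.79100374  -52.48282547   39.37631546]]
56 ((606.02099609375, -106.19007873535156), (48.5416259765625, 12.367708206176758), 82.77522277832031) [ 605.08380375 -106.86860765   62.08939419]
```

```bash
python3 -m inch '[{"linear":[0,2,25],"angular":[0,0,0],"fingers":8},{"linear":[0,2,50],"angular":[0,0,0],"fingers":8},{"linear":[0,2,70],"angular":[0,0,0],"fingers":8},{"linear":[0,2,79],"angular":[0,0,0],"fingers":8},{"linear":[0,2,80],"angular":[0,0,0],"fingers":8},{"linear":[0,2,80],"angular":[0,0,0],"fingers":8}]'
python3 - <<'E'
from h import *
go([434.5,162,98.5],down(-6.5))
E
```

```text
time: 10.5
ee_pos: [436.4, 162.1, 102.1]
orientation: [[0.113, 0.994, 0.0], [0.994, -0.113, 0.0], [0.0, 0.0, -1.0]]
contact_force: [0.3, 0.1, -0.8]
width: 15.0
grasp_force: 59.1
t 10.5 pos [436.4 162.1 102.1] q [ 0.14  0.41 -0.66  2.1   0.37  0.75 -0.87] w 15.0
LIN [-0.3 -1.8  3.6] ANG [ 0.0004 -0.0003  0.0001]
```

```bash
python3 -m inch '[{"linear":[0,-1,1.5],"angular":[0,0,0],"fingers":8},{"linear":[0,-1,3],"angular":[0,0,0],"fingers":8},{"linear":[0,-1,3],"angular":[0,0,0],"fingers":8}]'; python3 -m inch '[{"linear":[0,0,0],"angular":[0,0,0],"fingers":40},{"linear":[0,0,0],"angular":[0,0,0],"fingers":50},{"linear":[0,0,0],"angular":[0,0,0],"fingers":50},{"linear":[0,0,0],"angular":[0,0,0],"fingers":50},{"linear":[0,0,-30],"angular":[0,0,0],"fingers":50},{"linear":[0,0,-80],"angular":[0,0,0],"fingers":50},{"linear":[0,0,-110],"angular":[0,0,0],"fingers":50},{"linear":[0,0,-110],"angular":[0,0,0],"fingers":50}]'
python3 - <<'E'
from h import *
go([606,-106,250],down(-4.26))
for n in 'top','scene':
    p,d=snap(n,n+'9'); P=cloud(n,d).reshape(-1,3); X,Y,Z=P.T
    k=(Z>104)&(Z<125)&(X>380)&(X<450)&(Y<80)&(Y>-95)&(abs(X-416-.114*Y)<12); print('bar',k.sum(),np.polyfit(Y[k],X[k],1),np.polyfit(Y[k],Z[k],1))
    k=(Z>30)&(Z<125)&(X>380)&(X<450)&(Y<-95)&(Y>-150); print(P[k].min(0),P[k].max(0))
    m=(X>560)&(X<650)&(Z>53)&(Z<68)&(Y>-205)&(Y<0); print('fin',m.sum(),cv2.minAreaRect(P[m][:,:2].astype(np.float32)),P[m].mean(0))
    m=(X>560)&(X<650)&(Z>24)&(Z<38)&(Y>-205)&(Y<0); print('lid',m.sum(),cv2.minAreaRect(P[m][:,:2].astype(np.float32)),P[m].mean(0))
E
```

```text
time: 10.88
ee_pos: [435.1, 162.2, 98.8]
orientation: [[0.113, 0.994, 0.0], [0.994, -0.113, -0.0], [0.0, 0.0, -1.0]]
contact_force: [0.3, -0.2, -0.4]
width: 14.8
grasp_force: 59.2
time: 11.88
ee_pos: [435.9, 162.4, 210.5]
orientation: [[0.113, 0.994, 0.004], [0.994, -0.113, 0.0], [0.001, 0.004, -1.0]]
contact_force: [0.4, 0.1, -1.0]
width: 50.2
grasp_force: 0.0
t 11.875 pos [435.9 162.4 210.5] q [ 0.25  0.23 -0.76  2.01  0.19  0.97 -0.71] w 50.2
LIN [-247.4  199.5  -38.9] ANG [ 0.0036 -0.0006 -0.0392]
bar 141 [1.16411306e-01 4.17979849e+02] [1.03764784e-02 1.13776959e+02]
[ 391.93730439 -118.67974076   73.58444694] [418.84988962 -95.36774354 119.35266947]
fin 48 ((605.6590576171875, -107.46190643310547), (45.9575080871582, 11.874567985534668), 83.69174194335938) [ 605.78721294 -106.92023227   61.66626069]
lid 465 ((605.8753662109375, -106.34796905517578), (111.94884490966797, 64.06864166259766), 86.19751739501953) [ 605.27824028 -106.29939409   30.98917198]
bar 34 [9.60782866e-02 4.18447022e+02] [2.34733185e-02 1.10361960e+02]
[ 397.92215656 -112.19062898   42.9705064 ] [418.34853505 -98.10777546 113.96214878]
fin 33 ((604.65234375, -102.47787475585938), (50.087066650390625, 7.011041164398193), 85.42996215820312) [604.86047984 -99.79204929  59.91025339]
lid 345 ((604.6710815429688, -102.18478393554688), (115.27659606933594, 62.36167526245117), 84.45524597167969) [604.32633865 -94.69224273  28.39002124]
```

The rod is seated again. Its bar top is at the starting height. The box lies at (605.5,-105.5) with its long axis at 85.7°. Now I measure the lunchbox.

Run:
```python
from h import *
for n in 'scene','top':
    z=np.load('/tmp/%s0.npz'%n); P=cloud(n,z['d']).reshape(-1,3); X,Y,Z=P.T
    b=(X>370)&(X<660)&(Y>230)&(Y<450); print(n)
    k=b&(Z>24)&(Z<42)
    a=[];f=[]
    for x in range(400,630,10):
        m=k&(X>x)&(X<x+10)
        if m.sum()>3: a.append(x+5); f.append(np.percentile(Y[m],98))
    print('front edge',np.polyfit(a,f,1),np.polyval(np.polyfit(a,f,1),513),np.round(f))
    for y in range(320,410,15):
        m=k&(Y>y)&(Y<y+15); print(y,m.sum(),np.round(np.percentile(X[m],[1,99]),1) if m.sum() else '')
    m=b&(Z>52)&(Z<75)&(Y>330)
    for c in (435,590):
        q=m&(abs(X-c)<30); print('fin',q.sum(), cv2.minAreaRect(P[q][:,:2].astype(np.float32)) if q.sum()>4 else '')
    # lid edge
    a=[];f=[];zt=[]
    for x in range(395,632,10):
        m=b&(X>x)&(X<x+10)&(Z>160); a.append(x+5); f.append(np.percentile(Y[m],95)); zt.append(np.percentile(Z[m],95))
    print('lid',np.polyfit(a,f,1),np.polyval(np.polyfit(a,f,1),513),np.mean(zt))
    m=b&(Z<16)&(Z>0)&(Y>300)&(abs(X-513)<45); print('floor',m.sum(),np.round(np.percentile(P[m],[1,50,99],axis=0),1))
    # dividers: z profile
    for x in range(465,565,4):
        m=b&(X>=x)&(X<x+4)&(Y>350)&(Y<385); print(x,np.round(np.median(Z[m])) if m.sum() else '-',end=' ')
    print()
```

```text
scene
front edge [3.15843290e-02 3.90240247e+02] 406.44300765861465 [403. 403. 404. 404. 404. 404. 405. 405. 406. 406. 406. 407. 408. 406.
 408. 409. 408. 408. 408. 409. 409. 409. 410.]
320 219 [395.5 630.9]
335 241 [394.1 631. ]
350 264 [393.8 630.8]
365 316 [393.5 629.4]
380 358 [393.3 628.9]
395 432 [393.5 628.9]
fin 77 ((434.50872802734375, 346.6361999511719), (12.549003601074219, 32.32197570800781), 1.3746485710144043)
fin 78 ((590.3475952148438, 349.1661682128906), (11.535865783691406, 38.376564025878906), 1.464198112487793)
lid [3.17421014e-02 3.18231316e+02] 334.5150140160449 175.76418549342154
floor 1318 [[4.702e+02 3.019e+02 1.000e-01]
 [5.115e+02 3.709e+02 5.000e+00]
 [5.558e+02 4.484e+02 1.490e+01]]
465 31.0 469 29.0 473 14.0 477 5.0 481 6.0 485 6.0 489 6.0 493 6.0 497 5.0 501 6.0 505 6.0 509 6.0 513 6.0 517 6.0 521 6.0 525 6.0 529 6.0 533 6.0 537 6.0 541 5.0 545 29.0 549 29.0 553 12.0 557 33.0 561 36.0 
top
front edge [3.38217775e-02 3.87488592e+02] 404.839164317915 [398. 398. 400. 404. 403. 405. 404. 406. 405. 406. 405. 405. 406. 405.
 408. 406. 407. 406. 407. 407. 405. 408. 409.]
320 4 [396.5 396.7]
335 5 [393.5 397. ]
350 5 [393.7 394. ]
365 82 [394.1 628.9]
380 161 [391.2 631.4]
395 186 [394.2 627.8]
fin 0 
fin 0 
lid [3.97667032e-02 3.09750610e+02] 330.1509286872417 178.31204299964884
floor 281 [[4.684e+02 3.794e+02 3.000e-01]
 [5.112e+02 4.027e+02 4.800e+00]
 [5.574e+02 4.491e+02 1.550e+01]]
465 11.0 469 31.0 473 32.0 477 1.0 481 6.0 485 7.0 489 9.0 493 9.0 497 4.0 501 7.0 505 14.0 509 7.0 513 6.0 517 14.0 521 9.0 525 - 529 2.0 533 8.0 537 3.0 541 6.0 545 17.0 549 31.0 553 - 557 21.0 561 34.0
```

Run:
```python
from h import *
R=down(-4.3,-0.65); print(R.round(2))
go(np.array([605,-112.1,45.2])-120*R[:,2],R)
```

```text
[[ 0.06  1.   -0.05]
 [ 0.79 -0.07 -0.6 ]
 [-0.61  0.   -0.8 ]]
t 11.975 pos [434.9 161.9 208.4] q [ 0.25  0.23 -0.76  2.01  0.19  0.97 -0.72] w 50.0
LIN [-180.4  197.2   67.7] ANG [-0.0124 -0.6496 -0.0371]
```

```bash
python3 -m inch '[{"linear":[-30,33,0],"angular":[0,0,-0.03],"fingers":40},{"linear":[-60,66,0],"angular":[0,-0.15,-0.035],"fingers":40},{"linear":[-90,99,0],"angular":[0,-0.3,-0.037],"fingers":40},{"linear":[-130,140,30],"angular":[-0.01,-0.45,-0.037],"fingers":40},{"linear":[-165,180,50],"angular":[-0.0124,-0.6,-0.0371],"fingers":40},{"linear":[-180.4,197.2,67.7],"angular":[-0.0124,-0.6496,-0.0371],"fingers":40},{"linear":[-180.4,197.2,67.7],"angular":[-0.0124,-0.6496,-0.0371],"fingers":40}]'
python3 - <<'E'
from h import *
R=down(-4.3,-0.65)
go(np.array([605,-112.1,45.2]),R)
p,d=snap('scene','s10'); P=cloud('scene',d).reshape(-1,3); X,Y,Z=P.T
m=(X>560)&(X<650)&(Z>53)&(Z<68)&(Y>-205)&(Y<-40); print('fin',m.sum(),P[m].mean(0))
E
```

```text
time: 12.85
ee_pos: [609.6, -39.7, 137.5]
orientation: [[0.056, 0.997, -0.049], [0.794, -0.075, -0.604], [-0.606, -0.005, -0.796]]
contact_force: [0.3, 0.8, 0.1]
width: 39.9
grasp_force: 0.0
t 12.85 pos [609.6 -39.7 137.5] q [ 0.04  0.67 -0.43  1.68  0.88  1.32 -0.86] w 39.9
LIN [ -1.8   1.3 117.4] ANG [-0.004   0.0009  0.0035]
fin 10 [606.44489159 -79.96664589  58.45640844]
```

```bash
python3 -m inch '[{"linear":[-1,0.5,40],"angular":[0,0,0],"fingers":40},{"linear":[-1,0.5,80],"angular":[0,0,0],"fingers":40},{"linear":[-1,0.5,100],"angular":[0,0,0],"fingers":40},{"linear":[-1,0.5,115],"angular":[0,0,0],"fingers":40},{"linear":[-1,0.5,115],"angular":[0,0,0],"fingers":40}]'
python3 - <<'E'
from h import *
go(np.array([605,-112.1,45.2]),down(-4.3,-.65))
p,d=snap('scene','s11');cv2.imwrite('pics/s11.png',cv2.resize(p[140:270,230:370],None,fx=5,fy=4.5)[:,:,::-1])
E
```

```text
time: 13.52
ee_pos: [605.7, -109.5, 50.0]
orientation: [[0.06, 0.997, -0.046], [0.794, -0.075, -0.603], [-0.605, -0.0, -0.796]]
contact_force: [0.4, -0.3, 0.5]
width: 40.2
grasp_force: 0.0
t 13.525 pos [ 605.7 -109.5   50. ] q [ 0.1   0.77 -0.36  1.74  0.99  1.15 -0.92] w 40.2
LIN [ 0.8 -0.5  5.5] ANG [-0.0002 -0.0006  0.0002]
```

View pics/s11.png

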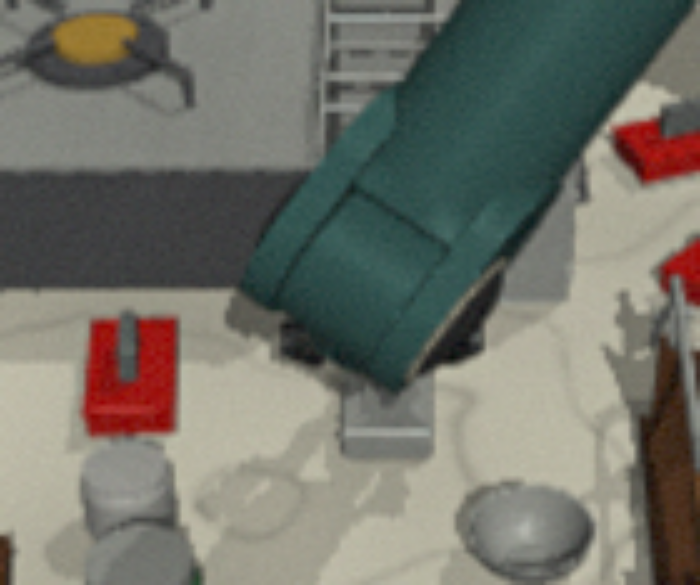

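The gripper stands squarely over the box, whose near end shows at (388,430) in the crop. Next I close on the fin and lift.

```bash
python3 -m inch '[{"linear":[0,0,4],"angular":[0,0,0],"fingers":25},{"linear":[0,0,4],"angular":[0,0,0],"fingers":5},{"linear":[0,0,4],"angular":[0,0,0],"fingers":5},{"linear":[0,0,4],"angular":[0,0,0],"fingers":5},{"linear":[0,0,4],"angular":[0,0,0],"fingers":5},{"linear":[0,0,4],"angular":[0,0,0],"fingers":5},{"linear":[-12,0,-12],"angular":[0,0,0],"fingers":5},{"linear":[-30,0,-36],"angular":[0,0,0],"fingers":5},{"linear":[-60,0,-76],"angular":[0,0,0],"fingers":5},{"linear":[-60,0,-76],"angular":[0,0,0],"fingers":5}]'
python3 - <<'E'
from h import *
R=down(1.8,-.65); 
go(np.array([512.5,470,150]),R)
for n in 'top','scene':
    p,d=snap(n,n+'12'); P=cloud(n,d).reshape(-1,3); X,Y,Z=P.T
    k=(X>560)&(X<650)&(Y>-200)&(Y<0)&(Z>70)&(Z<150); print(n,k.sum(),np.round(np.percentile(P[k],[2,50,98],axis=0)) if k.any() else '')
E
```

```text
time: 14.82
ee_pos: [607.3, -111.2, 151.4]
orientation: [[0.063, 0.997, -0.04], [0.794, -0.075, -0.603], [-0.604, 0.006, -0.797]]
contact_force: [0.3, 0.2, -1.8]
width: 10.8
grasp_force: 59.3
t 14.825 pos [ 607.3 -111.2  151.4] q [ 0.14  0.62 -0.41  1.72  0.91  1.26 -0.78] w 10.8
LIN [ 456.4 -138.  -345.5] ANG [-0.0595 -0.0007 -0.0884]
top 303 [[ 576. -160.  114.]
 [ 599. -136.  135.]
 [ 640.  -67.  143.]]
scene 383 [[ 578. -123.  103.]
 [ 610.  -67.  130.]
 [ 639.  -45.  142.]]
```

Run:
```python
from h import *
R=down(1.8,-.65); 
go([607,-111,262]); go(np.array([510.5,401.2,262]),R)
```

```text
t 14.925 pos [ 605.7 -111.5  147.7] q [ 0.14  0.62 -0.4   1.72  0.91  1.26 -0.78] w 10.7
LIN [-68.6   1.4 -91.4] ANG [0. 0. 0.]
t 14.925 pos [ 605.7 -111.5  147.7] q [ 0.14  0.62 -0.4   1.72  0.91  1.26 -0.78] w 10.7
LIN [ 332.3 -133.3 -396. ] ANG [-0.0636 -0.0003 -0.0854]
```

```bash
python3 -m inch '[{"linear":[-34,0,-45],"angular":[0,0,0],"fingers":5},{"linear":[-68,0,-91],"angular":[0,0,0],"fingers":5},{"linear":[-28,-13,-122],"angular":[-0.006,0,-0.009],"fingers":5},{"linear":[12,-27,-152],"angular":[-0.013,0,-0.017],"fingers":5},{"linear":[52,-40,-183],"angular":[-0.02,0,-0.026],"fingers":5},{"linear":[92,-53,-213],"angular":[-0.026,0,-0.035],"fingers":5},{"linear":[132,-67,-244],"angular":[-0.032,0,-0.043],"fingers":5},{"linear":[172,-80,-274],"angular":[-0.039,0,-0.052],"fingers":5},{"linear":[212,-93,-305],"angular":[-0.045,0,-0.06],"fingers":5},{"linear":[212,-93,-305],"angular":[-0.045,0,-0.06],"fingers":5}]'
python3 - <<'E'
from h import *
R=down(1.8,-.65); 
go(np.array([510.5,401.2,262]),R)
E
```

```text
time: 16.18
ee_pos: [537.5, 252.0, 259.9]
orientation: [[-0.007, 1.0, 0.001], [0.797, 0.006, -0.604], [-0.604, -0.004, -0.797]]
contact_force: [0.9, 0.2, -0.6]
width: 10.7
grasp_force: 59.2
t 16.175 pos [537.5 252.  259.9] q [-0.34  0.64 -0.58  1.46  0.71  1.71 -1.02] w 10.7
LIN [117.8 -26.1 -91.9] ANG [-0.0183 -0.0014 -0.0178]
```

```bash
python3 -m inch '[{"linear":[40,-9,-31],"angular":[-0.006,0,-0.006],"fingers":5},{"linear":[80,-18,-61],"angular":[-0.012,0,-0.012],"fingers":5},{"linear":[118,-26,-92],"angular":[-0.018,0,-0.018],"fingers":5},{"linear":[118,-26,-92],"angular":[-0.018,0,-0.018],"fingers":5}]'
python3 - <<'E'
from h import *
R=down(1.8,-.65); 
go(np.array([510.5,401.2,95]),R)
for n in 'top','scene':
    p,d=snap(n,n+'13'); P=cloud(n,d).reshape(-1,3); X,Y,Z=P.T
    k=(X>440)&(X<580)&(Y>320)&(Y<500)&(Z>195)&(Z<255); print(n,k.sum(),np.round(np.percentile(P[k],[2,50,98],axis=0)) if k.any() else '')
cv2.imwrite('pics/s13.png',p[:,:,::-1])
E
```

```text
time: 16.68
ee_pos: [511.3, 400.6, 261.5]
orientation: [[-0.024, 1.0, 0.018], [0.796, 0.03, -0.605], [-0.605, -0.0, -0.796]]
contact_force: [-0.1, -0.1, -1.8]
width: 11.0
grasp_force: 59.3
t 16.675 pos [511.3 400.6 261.5] q [-0.57  0.79 -0.6   1.2   0.71  1.87 -1.12] w 11.0
LIN [101.2  -0.8 132.2] ANG [-0.0011 -0.0002 -0.0009]
top 467 [[481. 351. 222.]
 [508. 378. 244.]
 [543. 455. 250.]]
scene 396 [[511. 354. 218.]
 [536. 425. 243.]
 [545. 462. 246.]]
```

View pics/s13.png

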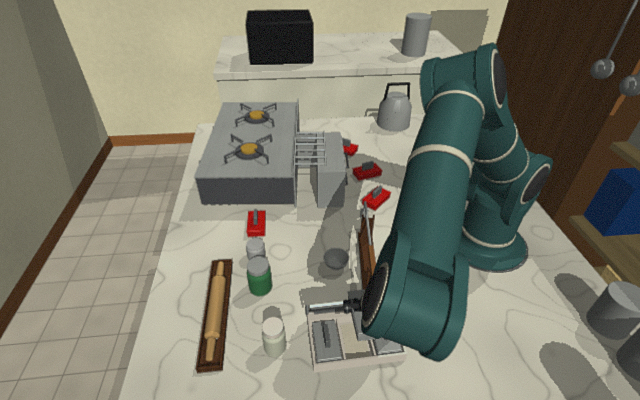

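The box hangs over the front of the lunchbox behind the wrist, which hides it in this view. Bystanders are undisturbed. The measured box edges of 481–543 and 351–460 match the plan. Next I descend.

```bash
python3 -m inch '[{"linear":[30,0,40],"angular":[0,0,0],"fingers":5},{"linear":[60,0,79],"angular":[0,0,0],"fingers":5},{"linear":[85,0,112],"angular":[0,0,0],"fingers":5},{"linear":[101,-0.5,132],"angular":[0,0,0],"fingers":5},{"linear":[101,-0.5,132],"angular":[0,0,0],"fingers":5}]'
python3 - <<'E'
from h import *
R=down(1.8,-.65); 
go(np.array([512.7,332.2,95]),R)
for n in 'top','scene':
    p,d=snap(n,n+'14'); P=cloud(n,d).reshape(-1,3); X,Y,Z=P.T
    for a,b in((60,90),):
        k=(X>470)&(X<555)&(Y>345)&(Y<500)&(Z>a)&(Z<b); print(n,k.sum(),np.round(np.percentile(P[k],[2,50,98],axis=0)) if k.any() else '',cv2.minAreaRect(P[k][:,:2].astype(np.float32)) if k.any() else '')
E
```

```text
time: 17.4
ee_pos: [513.3, 397.0, 96.1]
orientation: [[-0.019, 1.0, 0.016], [0.795, 0.025, -0.606], [-0.606, 0.001, -0.795]]
contact_force: [-0.3, -0.0, -0.6]
width: 10.5
grasp_force: 59.2
t 17.4 pos [513.3 397.   96.1] q [-0.57  0.95 -0.56  1.29  0.76  1.65 -1.24] w 10.5
LIN [-50.8  -2.2  40.1] ANG [-0.0031  0.0016 -0.0061]
top 263 [[484. 360.  72.]
 [514. 383.  79.]
 [546. 450.  87.]] ((514.5650024414062, 404.79742431640625), (64.33614349365234, 94.5907974243164), 3.072458267211914)
scene 243 [[503. 351.  62.]
 [538. 372.  80.]
 [546. 460.  84.]] ((539.7213134765625, 399.26568603515625), (119.27335357666016, 44.4483528137207), 69.99882507324219)
```

```bash
python3 -m inch '[{"linear":[-17,-4,13],"angular":[0,0,0],"fingers":5},{"linear":[-34,-4,26],"angular":[0,0,-0.003],"fingers":5},{"linear":[-51,-4,40],"angular":[0,0,-0.003],"fingers":5},{"linear":[-51,-4,40],"angular":[0,0,-0.003],"fingers":5},{"linear":[-45,-4,48],"angular":[0,0,-0.003],"fingers":5},{"linear":[-45,-4,48],"angular":[0,0,-0.003],"fingers":5}]'
python3 - <<'E'
from h import *
R=down(1.8,-.65); 
go(np.array([511,332.2,52]),R)
p,d=snap('scene','s15'); P=cloud('scene',d).reshape(-1,3); X,Y,Z=P.T
cv2.imwrite('pics/s15.png',cv2.resize(p[270:400,280:430],None,fx=5,fy=4.5)[:,:,::-1])
p,d=snap('top','t15'); Q=cloud('top',d).reshape(-1,3)
for n,P in(('scene',P),('top',Q)):
    X,Y,Z=P.T; k=(X>470)&(X<555)&(Y>340)&(Y<420)&(Z>48)&(Z<80); print(n,k.sum(),np.round(np.percentile(P[k],[2,50,98],axis=0)) if k.any() else '')
E
```

```text
time: 18.25
ee_pos: [510.5, 333.8, 85.5]
orientation: [[-0.023, 1.0, 0.018], [0.796, 0.029, -0.605], [-0.605, 0.0, -0.796]]
contact_force: [-0.2, 0.3, 0.1]
width: 11.2
grasp_force: 59.2
t 18.25 pos [510.5 333.8  85.5] q [-0.49  0.89 -0.56  1.45  0.78  1.56 -1.24] w 11.2
LIN [19.   0.4 27.7] ANG [-0.0014 -0.0003 -0.0024]
scene 67 [[536. 348.  50.]
 [539. 374.  66.]
 [542. 398.  72.]]
top 26 [[485. 368.  54.]
 [516. 383.  70.]
 [533. 393.  76.]]
```

View pics/s15.png

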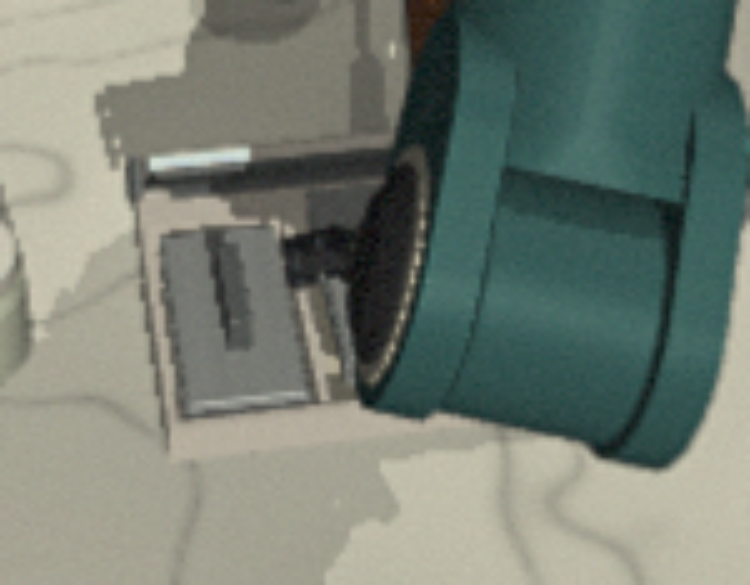

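The fin is held, and the box edge beside the divider shows at (330,310) in the crop, in line with it. It is about 4 mm too far towards +y, so I shift it and lower.

```bash
python3 -m inch '[{"linear":[-3,-1,2.5],"angular":[0,0,0],"fingers":5},{"linear":[3,-1,10.5],"angular":[0,0,0],"fingers":5},{"linear":[9,-1,18.5],"angular":[0,0,0],"fingers":5},{"linear":[12,-1,22.5],"angular":[0,0,0],"fingers":5},{"linear":[14,-1,25],"angular":[0,0,0],"fingers":5},{"linear":[14,-1,25],"angular":[0,0,0],"fingers":5}]'
python3 - <<'E'
from h import *
R=down(1.8,-.65); 
go(np.array([511,332.2,52]),R)
p,d=snap('scene','s16'); P=cloud('scene',d).reshape(-1,3); X,Y,Z=P.T
for a in(330,350,370,385):
    k=(X>520)&(X<546)&(Y>a)&(Y<a+15)&(Z>25)&(Z<60); print(a,k.sum(),np.round(np.percentile(P[k],[5,50,95],axis=0),1).tolist() if k.any() else '')
E
```

```text
time: 19.1
ee_pos: [510.0, 329.2, 57.6]
orientation: [[-0.022, 1.0, 0.018], [0.796, 0.028, -0.605], [-0.605, 0.001, -0.796]]
contact_force: [-0.2, -0.3, -0.8]
width: 11.2
grasp_force: 59.2
t 19.1 pos [510.  329.2  57.6] q [-0.49  0.92 -0.55  1.47  0.79  1.52 -1.26] w 11.2
LIN [5.7 1.1 2.7] ANG [-0.0015 -0.0002 -0.0032]
330 1 [[540.3, 344.6, 38.7], [540.3, 344.6, 38.7], [540.3, 344.6, 38.7]]
350 18 [[534.1, 351.2, 32.8], [538.9, 354.3, 40.3], [541.3, 363.4, 43.8]]
370 12 [[536.6, 372.0, 34.4], [538.5, 378.0, 38.6], [540.5, 383.2, 41.3]]
385 11 [[536.9, 387.8, 25.4], [537.6, 391.3, 37.3], [540.0, 393.1, 41.1]]
```

```bash
python3 -m inch '[{"linear":[1.2,0,1.6],"angular":[0,0,0],"fingers":5},{"linear":[2.4,0,3.2],"angular":[0,0,0],"fingers":5},{"linear":[3.3,0,4.4],"angular":[0,0,0],"fingers":5},{"linear":[3.3,0,4.4],"angular":[0,0,0],"fingers":5},{"linear":[3.3,0,4.4],"angular":[0,0,0],"fingers":5}]'
```

```text
time: 19.77
ee_pos: [510.1, 329.2, 52.3]
orientation: [[-0.022, 1.0, 0.018], [0.796, 0.028, -0.605], [-0.605, 0.001, -0.796]]
contact_force: [-0.5, -0.2, -0.5]
width: 11.1
grasp_force: 59.2
```

```bash
python3 -m inch '[{"linear":[0.6,0,0.8],"angular":[0,0,0],"fingers":5},{"linear":[1.2,0,1.6],"angular":[0,0,0],"fingers":5},{"linear":[1.2,0,1.6],"angular":[0,0,0],"fingers":5}]'
```

```text
time: 20.15
ee_pos: [510.1, 329.2, 52.0]
orientation: [[-0.021, 1.0, 0.018], [0.795, 0.027, -0.606], [-0.606, 0.002, -0.796]]
contact_force: [-5.9, -2.1, 19.8]
width: 11.0
grasp_force: 61.5
```

Contact with the floor comes at the expected height. I release and withdraw along the tool axis.

```bash
python3 -m inch '[{"linear":[-0.6,0,-0.8],"angular":[0,0,0],"fingers":5},{"linear":[-0.6,0,-0.8],"angular":[0,0,0],"fingers":30},{"linear":[-0.6,0,-0.8],"angular":[0,0,0],"fingers":32},{"linear":[-0.6,0,-0.8],"angular":[0,0,0],"fingers":32},{"linear":[-0.6,0,-25],"angular":[0,0,0],"fingers":32},{"linear":[-0.6,0,-60],"angular":[0,0,0],"fingers":32},{"linear":[-0.6,0,-110],"angular":[0,0,0],"fingers":32},{"linear":[-0.6,0,-160],"angular":[0,0,0],"fingers":32},{"linear":[-0.6,0,-190],"angular":[0,0,0],"fingers":32},{"linear":[-0.6,0,-190],"angular":[0,0,0],"fingers":32}]'
python3 - <<'E'
from h import *
R=down(1.8,-.65)
go(np.array([650,250,330]),R)
p,d=snap('scene','s17'); P=cloud('scene',d).reshape(-1,3); X,Y,Z=P.T
cv2.imwrite('pics/s17.png',cv2.resize(p[200:400,220:440],None,fx=3.5,fy=3)[:,:,::-1])
k=(X>470)&(X<550)&(Y>300)&(Y<402)&(Z>28)&(Z<42); print(k.sum(),np.round(np.percentile(P[k],[2,50,98],axis=0),1))
E
```

```text
time: 21.4
ee_pos: [506.3, 445.3, 203.2]
orientation: [[-0.022, 1.0, 0.019], [0.798, 0.029, -0.603], [-0.603, 0.002, -0.798]]
contact_force: [-0.1, -0.0, -0.7]
width: 31.9
grasp_force: 0.0
t 21.4 pos [506.3 445.3 203.2] q [-0.64  0.9  -0.58  1.13  0.72  1.84 -1.17] w 31.9
LIN [-235.3  138.2   19.3] ANG [ 0.0004 -0.0029 -0.0031]
391 [[474.4 300.6  28.7]
 [522.5 330.7  34.2]
 [548.8 393.6  38.4]]
```

View pics/s17.png

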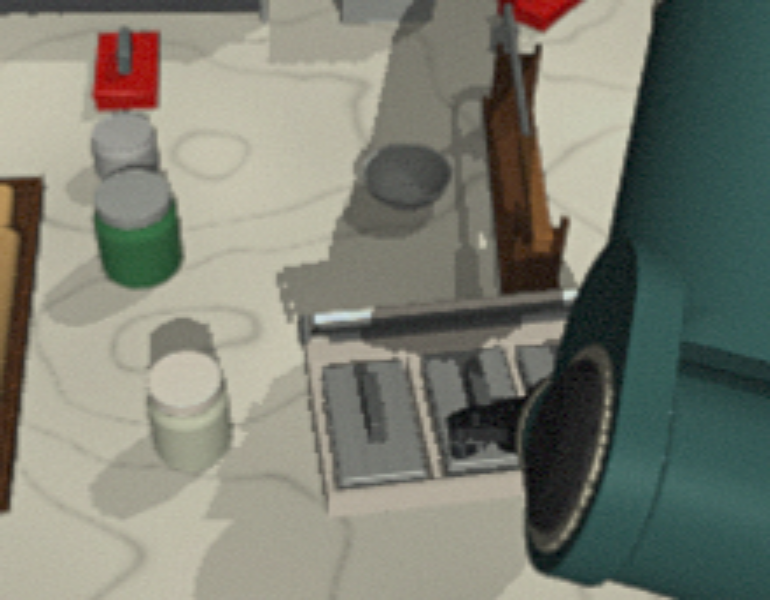

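The box sits in the middle compartment at (480,410) in the crop, the rod lies on its stand and the bystanders stand. One numeric check of how level and central it is.

Run:
```python
from h import *
for n in('scene','top'):
    p,d=snap(n,n+'18'); P=cloud(n,d).reshape(-1,3)
    for nm,c in(('mid',512),('b',590),('c',434)):
        X,Y,Z=P.T; k=(abs(X-c)<26)&(Y>295)&(Y<392)&(Z>28)&(Z<43)
        if k.sum()<20: continue
        Q=P[k]; A=np.c_[Q[:,0]-c,Q[:,1]-340,np.ones(len(Q))]; s=np.linalg.lstsq(A,Q[:,2],rcond=None)[0]
        m=(abs(X-c)<45)&(Y>300)&(Y<405)&(Z>26)&(Z<43)
        print(n,nm,k.sum(),'plane',s.round(3),'edge y98',np.percentile(Q[:,1],98).round(1))
        f=(abs(X-c)<20)&(Y>300)&(Y<400)&(Z>58)&(Z<72)
        if f.sum()>5: print('  fin',f.sum(),P[f].mean(0).round(1),cv2.minAreaRect(P[f][:,:2].astype(np.float32)))
```

```text
scene mid 277 plane [ 8.0000e-03 -1.3000e-02  3.4739e+01] edge y98 391.2
  fin 73 [511.3 335.4  66.4] ((510.62115478515625, 336.05377197265625), (12.570499420166016, 42.80545425415039), 2.3451499938964844)
scene b 554 plane [8.0000e-03 4.0000e-03 3.5076e+01] edge y98 390.7
  fin 91 [590.7 344.8  65.8] ((590.3457641601562, 343.4337158203125), (11.851275444030762, 51.33964538574219), 1.849955677986145)
scene c 37 plane [-3.1000e-02 -1.0000e-02  3.4958e+01] edge y98 316.8
top mid 78 plane [-7.0000e-03 -1.6600e-01  4.2289e+01] edge y98 390.7
top b 61 plane [-3.500e-02 -1.270e-01  4.072e+01] edge y98 391.2
top c 26 plane [2.8000e-02 5.8000e-02 3.3002e+01] edge y98 389.5
```

```bash
python3 -c "
from rig import bot
print(bot.job_done())"
```

```text
the job is handed in; nothing more can be done
None
```

I drew the box out of the gap with the hooked rod, laid the rod back on its stand and set the box flat in the lunchbox's middle compartment. The job is handed in; no verdict came back, but my last camera check had the box level and about 4 mm from centre.

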